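# Feed one blank from the blank feeder into the rail lane

### The job

Press the feeder's plunger once, fully down, and let it come back up so that a single aluminium blank slides out onto the bench. Then nudge that blank along the bench with the fingertips, without lifting it, until it lies flat and wholly between the two low steel rails beside the feeder. Leave the other blanks in the magazine and everything else where it is.

Things in the scene. Friction and masses are not known exactly. Their poses are not given: they have to be found in the camera images.
- plunger (a joint): Travel of the feeder's plunger in m: 0 = up at rest, 0.030 = fully down on its stop; it goes straight down and a spring brings it back up. Pressing takes about 8 N at first, up to about 18 N near the bottom, more on the stop. A blade inside the feeder moves 2.6 times as far as the plunger.
- plunger_top (a point): Centre of the top face of the plunger: a round black button 36 mm across, 10 mm thick, on a 14 mm steel stem, 82 mm above the bench at rest (52 mm fully down). It rises from the roof of the feeder's box (46 mm high). The point moves with the plunger.
- feeder: Grey metal blank feeder, fixed to the bench: open-topped square magazine (52 x 56 mm, 52 mm high) round the stack of blanks; behind it a box (88 x 62 mm, 46 mm high) with the plunger, 72 mm along +x. Origin on the bench under the centre of the stack. Its -x axis points out of the mouth, roughly towards the robot (yaw up to 0.22 rad); z up. Front wall's outer face at x = -26 mm.
- feeder_stack (a point): Bench point under the centre of the stack (the feeder's origin). The mouth is a 14 mm high, 46 mm wide slot under the front wall, level with the bench. While the plunger is down the 30 mm wide blade sticks out of it; when the plunger comes up the blade draws back and the stack drops by one blank.
- blank1_center (a point): Centre of the lowest blank, the one that comes out: a solid plain aluminium disc 44 mm across, 10 mm thick, about 40 g, lying flat, centre 5 mm above the bench, on which it slides. A full stroke pushes it straight out, leaving its centre about 70 to 78 mm along the feeder's -x.
- blank2_center (a point): Centre of the second blank from below (same disc), 15 mm above the bench at the start; stays in the magazine.
- blank3_center (a point): Centre of the third blank (same disc), 25 mm above the bench at the start; stays in the magazine.
- blank4_center (a point): Centre of the top blank (same disc), 35 mm above the bench at the start, seen through the open top of the magazine; stays in the magazine.
- lane: Two parallel dark steel rails fixed to the bench, left or right of the feeder: 80 mm long, 12 mm high, 8 mm thick, 90 mm between inner faces, each with a 3 mm high foot outside. Both ends are open; between them is bare bench. Origin on the bench midway between the rails and half-way along them. The rails run along its y axis (within 0.12 rad of the feeder's y), centred at x = -49 and +49 mm.
- vblock: Fixed bare-steel V-block, 70 x 60 mm, 38 mm high, on the other side of the feeder from the lane. Origin under its centre. Not part of the job.
- bolt: Loose bolt standing on its hexagonal head, 30 mm across flats, 68 mm tall; origin under its centre. To be left alone.
- nut: Loose large hexagonal nut, 36 mm across flats, 18 mm high; origin under its centre. To be left alone.
- collar: Loose steel ring, 48 mm across, 16 mm high; origin under its centre. To be left alone.
- wrench: Loose wrench lying flat, about 180 mm long along its x axis; to be left alone.
- spraycan: Loose white can, 60 mm across, 150 mm tall; origin under its centre. To be left alone.
- tin: Loose dark tin, 72 mm across, 60 mm tall; origin under its centre. To be left alone.
- cup: Loose steel cup, 72 mm across, 85 mm tall; origin under its centre. To be left alone.
Mind the look-alikes: they are no part of the job. What is shaped like the part that bears blank4_center but blue or orange is not meant.

How it is judged:
On the way, in this order (a step that is already met when the one before it is completed fails the run):
1. the plunger is pressed fully down (value of joint plunger above 0.026 m), for 0.05 s.
2. the plunger is back up and the lowest blank lies outside the mouth (value of joint plunger below 0.004 m and x of blank1_center in the frame of feeder below -0.048 m), for 0.1 s.
At the end, for the whole second after the job is handed in: The ejected blank lies flat and at rest on the bench between the rails, its centre within 22 mm of the lane's middle along the rails (and within 28 mm across); the plunger is up (under 4 mm); the other three blanks are in the magazine (within 12 mm of its centre line) (x of blank1_center in the frame of lane between -0.028 and 0.028 m and y of blank1_center in the frame of lane between -0.022 and 0.022 m and height (world z) of blank1_center below 0.008 m and angle between blank1_center's own z axis and vertical below 0.1 rad and linear speed of blank1 below 0.01 m/s and value of joint plunger below 0.004 m and horizontal distance between each of blank2_center, blank3_center, blank4_center and feeder_stack below 0.012 m and height (world z) of blank2_center below 0.023 m and height (world z) of blank3_center below 0.033 m and height (world z) of blank4_center below 0.043 m); the robot touches nothing.
It fails at once if the ejected blank is lifted off the bench (more than 8 mm) (height (world z) of blank1_center above 0.013 m).
It fails at once if a second blank is pushed out (the plunger pressed again) or taken from the magazine (not (horizontal distance between blank2_center and feeder_stack below 0.012 m) or not (height (world z) of blank2_center below 0.023 m) or not (horizontal distance between blank3_center and feeder_stack below 0.012 m) or not (height (world z) of blank3_center below 0.033 m) or not (horizontal distance between blank4_center and feeder_stack below 0.012 m) or not (height (world z) of blank4_center below 0.043 m)).
It fails at once if a bystander is moved more than 20 mm (distance of any of bolt, nut, collar, wrench, spraycan, tin, cup from where it was at the start of the episode above 0.02 m).
It also fails if it takes over 51 s, if anything falls off the work surface, if the arm or the gripper's body presses on something with over 40 N, if the wrist force passes 120 N, or if a joint passes its speed limit or range.

### The arm

A 6-joint arm with a two-finger parallel gripper is mounted at the origin on the work surface. World frame = base frame: x ahead of the robot, y to its left, z up, the work surface at z = 0. Lengths are in m, angles in rad, forces in N, time in s.
With the tool pointing down it reaches from about 0.25 to 0.725 m from the base axis. Payload 4 kg.
Tool frame: the origin (TCP) lies on the centre line of the jaws, within the pads' length; the fingertips stand 11 mm ahead of it and the grasp point (between the pads) lies 8 mm behind it; z points along the fingers, x is the direction in which the jaws open and shut, and the axes are right-handed (so a half turn about z gives the same grasp; the last joint's range is limited). The gripper opens to 85 mm and grips with 20 to 120 N. Pads are 22 mm wide; open, the fingers measure 114 mm over their backs; the gripper's body (76 mm by 85 mm) begins 54 mm behind the grasp point. The pads swing forward as they close: fully open they stand 13 mm farther back than shut.
Start: joints at [1.323, 0.241, 0.005, 1.335, 0, 1.571], TCP at [0.123, 0.485, 0.242] pointing down, gripper open.
Joint ranges: [-2.72, 2.72], [-1.05, 1.87], [-1.09, 1.28], [-1.99, 2.15], [-1.42, 1.44], [-3.14, 3.14]. Speed limits (rad/s): [2.79, 2.79, 3.14, 3.14, 3.14, 3.14].

### API

Orientations are given as a unit quaternion [x, y, z, w].
In Python, from workcell import bot, viewer, order gives the robot as it stands. The module is installed in compiled form; this text tells all that it offers.
- The arm moves only by the tool send_rows, never from a script. Its argument "increments" is a list that holds one entry, the list of rows, each a list of 4 numbers: the shift along the tool's x, y, z in m, then the turn about the tool's z in degrees. A call has exactly 8 rows; each row shifts and turns the pose as measured when the row begins, along the tool's axes as they then stand; what a row does not reach is not made up. A row lasts 1/10 s, in which the tool goes at most 50 mm and 8.59 degrees, less where a joint would pass 70% of its speed; a pose out of reach is approached as far as the arm can. A call is refused whole if a number of a shift passes 0.05 or a number of a turn 8.59, either way. A call with a gripper value outside its range is refused whole. "hand" is the closure, from -1 (fully open) to 1 (shut), so that 0 is half open, set as the call begins (left out, the last holds). The fingers move at their own pace and stop on an object; the grip force is fixed at half the most. Time passes only in rows, so rows that do not move let the fingers close, or fill a call up. It gives the time, the measured TCP pose, the force and the opening at its end, in the units of the state.
- bot.get_obs(): the state, without advancing time (a new reading comes with each control period).
- viewer.camera(name): name is "scene" or "side" or "wrist"; returns a dict with "image" (480x640x3 uint8, red, green, blue), "range_z" (480x640 float32, m along the optical axis (not along the pixel's ray), 0 where there is no reading), "camera_matrix" (3x3 intrinsics, pixels), "eye" and "rotation" of the camera in the world. Camera axes: x right, y down, z forward; pixel columns grow to the right and rows downward; lengths in m; the calibration is good to about 2 mm. A picture is of the moment at which its call begins.
- order.job_done(): hands the job in, once; it reports no verdict.
The state is a dict: "clock": time; "joint_pos": joint angles; "joint_vel": joint speeds; "tau": joint torques, N m; "eef_pos": TCP position; "tool_rot": TCP orientation; "ft_force": force on the tool from outside, world axes, zero at the start; "ft_torque": the same for the moment, N m; "grip_width": finger opening in m.
Only numpy, scipy, OpenCV 4.12 (cv2) and the standard library are available. Lean on these libraries where they do the work, as an engineer would, in place of code of your own. Each camera call takes 0.05 s, during which the arm holds its last target.

## Working session

There is one attempt and no reset: what is moved stays moved. The work goes in short steps, Python scripts to look and compute and a tool call to move; the robot and the scene stay as the last step left them, time stands still between calls to the robot, and variables do not carry over. Pictures are saved under pics/ and viewed, and the job is handed in when it is done.

Besides the shell and the picture viewer there is one more tool, called after "Call:" as name(argument=value, ...) on one line, values as JSON. send_rows: Moves the arm, as the interface text tells. Its arguments: {"type":"object","properties":{"increments":{"type":"array","items":{"type":"array","items":{"type":"array","items":{"type":"number"}}}},"hand":{"type":"number"}},"required":["increments"]}

```bash
mkdir -p pics; cat > h.py <<'E'
import numpy as np, cv2
from workcell import bot, viewer, order
def snap(n,tag):
    d=viewer.camera(n); cv2.imwrite(f'pics/{tag}.png',d['image'][:,:,::-1]); np.savez(f'{tag}.npz',**d); return d
def ray(d,u,v,z):
    K=d['camera_matrix'];R=d['rotation'];e=d['eye']
    r=R@np.linalg.inv(K)@np.array([u,v,1.]); return e+r*(z-e[2])/r[2]
def cloud(d):
    K=d['camera_matrix'];Z=d['range_z'];v,u=np.mgrid[:480,:640]
    P=np.stack([(u-K[0,2])/K[0,0]*Z,(v-K[1,2])/K[1,1]*Z,Z],-1)
    W=P@d['rotation'].T+d['eye']; W[Z==0]=np.nan; return W
E
python3 - <<'E'
from h import *
for n in ('scene','side','wrist'):
    d=snap(n,n+'0'); print(n,d['eye'],d['rotation'].round(2).tolist(),d['camera_matrix'][0,0])
print(bot.get_obs())
E
```

```text
scene [ 1.15164678 -0.47065845  1.0715867 ] [0.86, 0.41, -0.13, -0.29] 494.24048936426016
side [-0.11914919 -0.95535641  0.75839661] [0.82, -0.26, 0.16, -0.48] 614.5572189157405
wrist [0.04749627 0.50426981 0.37321749] [0.78, 0.61, 0.09, 0.12] 342.41808991762537
{'clock': 0.15, 'joint_pos': array([ 1.32298725e+00,  2.41245825e-01,  4.03186606e-03,  1.33517097e+00,
       -1.56185677e-05,  1.57078090e+00]), 'joint_vel': array([ 9.47903722e-04, -2.12016509e-03,  4.00651302e-03, -1.02842629e-03,
        6.46585470e-05,  6.56159022e-04]), 'tau': array([-3.08608691e-06, -3.72635078e+01,  2.52638608e+01,  1.23633342e-02,
        1.89080470e-05, -1.35793746e-05]), 'eef_pos': array([0.12253409, 0.48428776, 0.24161379]), 'tool_rot': array([ 7.89070594e-01,  6.14302016e-01, -6.21971719e-04,  4.94094576e-04]), 'ft_force': array([-1.06993939, -0.47926978,  1.32386319]), 'ft_torque': array([-0.02033381, -0.00597206,  0.02172129]), 'grip_width': 0.08540796405809489}
```

```bash
cat >> h.py <<'E'
from scipy.spatial.transform import Rotation as Rn
_snap=snap
def snap(n,tag):
    d=dict(viewer.camera(n)); q=np.array(d['rotation']); d['rotation']=Rn.from_quat(q).as_matrix() if q.size==4 else q
    cv2.imwrite(f'pics/{tag}.png',d['image'][:,:,::-1]); np.savez(f'{tag}.npz',**d); return d
def load(tag):
    d=dict(np.load(f'{tag}.npz')); q=d['rotation']
    if q.size==4: d['rotation']=Rn.from_quat(q).as_matrix()
    return d
E
python3 - <<'E'
from h import *
for n in ('scene0','side0'):
    d=load(n); W=cloud(d); print(n,W[240,320],W[400,320])
E
```

```text
scene0 [ 0.54452632  0.04347873 -0.00064723] [ 0.88811429 -0.23774976  0.0311606 ]
side0 [6.49861291e-01 1.45713253e-01 6.32644100e-04] [ 0.33202525 -0.31363991  0.0005369 ]
```

View pics/scene0.png

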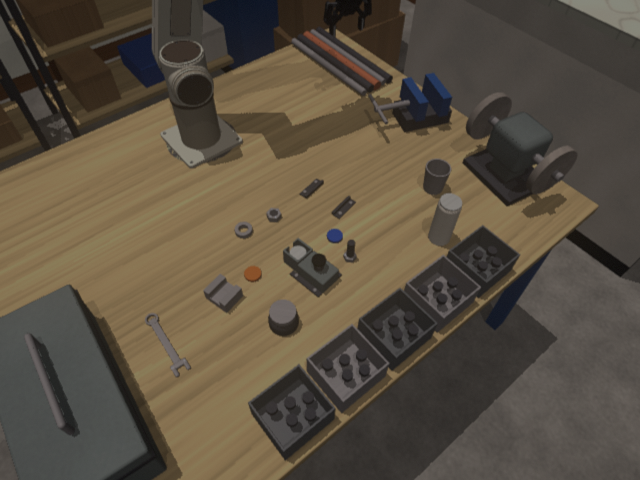

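View pics/side0.png

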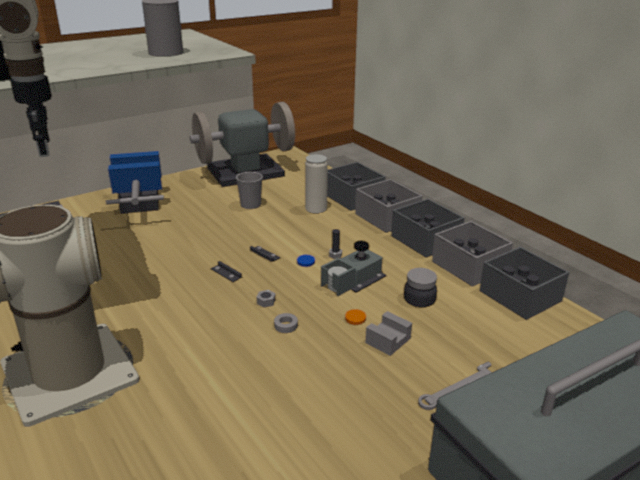

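```bash
python3 - <<'E'
from h import *
d=load('scene0'); im=d['image'][170:320,190:390,::-1]
cv2.imwrite('pics/c1.png',cv2.resize(im,(800,600),interpolation=cv2.INTER_CUBIC))
d=load('side0'); im=d['image'][220:370,200:400,::-1]
cv2.imwrite('pics/c2.png',cv2.resize(im,(800,600),interpolation=cv2.INTER_CUBIC))
E
```

```text
(no output)
```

View pics/c1.png

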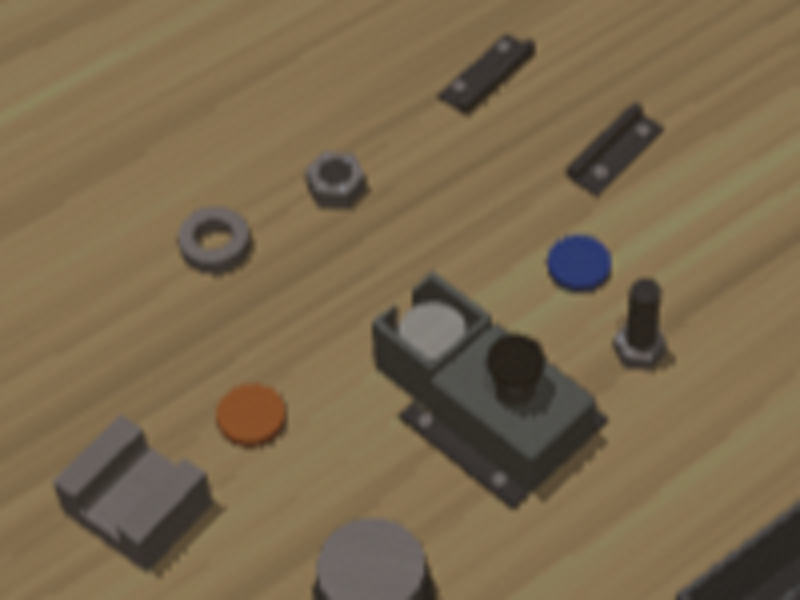

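View pics/c2.png

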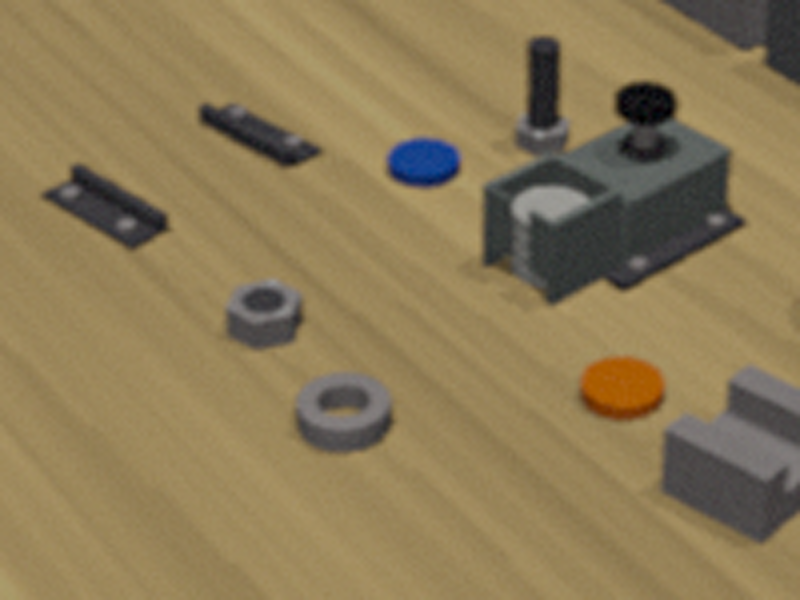

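View pics/wrist0.png

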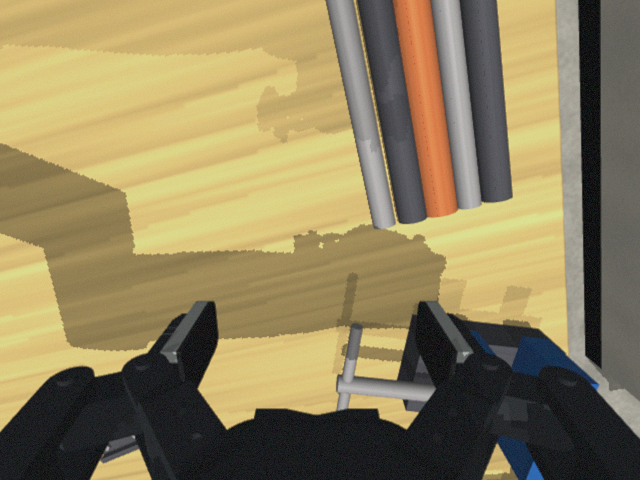

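```bash
python3 - <<'E'
from h import *
s=load('scene0'); w=load('side0')
S=lambda u,v,z:ray(s,190+u/4,170+v/4,z).round(4)[:2]
D=lambda u,v,z:ray(w,200+u/4,220+v/4,z).round(4)[:2]
def two(a,b):
    A=[];B=[]
    for d,(u,v) in ((s,a),(w,b)):
        r=d['rotation']@np.linalg.inv(d['camera_matrix'])@np.array([u,v,1]);r/=np.linalg.norm(r)
        M=np.eye(3)-np.outer(r,r);A.append(M);B.append(M@d['eye'])
    return np.linalg.solve(sum(A),sum(B))
print('button',S(516,358,.082),D(645,103,.082),two((319,259.5),(361.3,245.8)))
print('blank4',S(432,328,.040),D(551,203,.040))
# masks blank4
print('mag corners side: left,back,right', D(487,190,.052),D(553,155,.052),D(620,195,.052),D(550,240,.052))
print('mag scene: top,left,right,bot', S(432,275,.052),S(377,322,.052),S(490,320,.052),S(432,370,.052))
print('box scene corners right, bottom', S(593,397,.046),S(527,455,.046),'side',D(675,118,.046),D(730,152,.046))
for n,(u,v) in dict(blue=(580,265),orange=(252,415)).items(): print(n,S(u,v,.01))
for n,(u,v) in dict(blue=(424,160),orange=(623,385)).items(): print(n,D(u,v,.01))
print('nut',S(336,175,.018),D(265,300,.018),'collar',S(215,235,.016),D(343,400,.016),'bolt',S(645,290,.068),D(543,42,.068))
# rails near z cloud
for nm,d in (('scene',s),('side',w)):
    W=cloud(d); im=d['image'].astype(int); v=im.max(2)
    m=(v<80)&(W[...,2]>.006)&(W[...,2]<.018)&(W[...,0]>.2)&(W[...,0]<.75)&(abs(W[...,1])<.45)
    n,l,st,c=cv2.connectedComponentsWithStats(m.astype(np.uint8))
    for i in range(1,n):
        if st[i,4]>15:
            P=W[l==i]; print(nm,st[i],P.mean(0).round(3),P.min(0).round(3),P.max(0).round(3))
    print(nm, W[int(s is d and 259 or 245), int(s is d and 319 or 361)])
E
```

```text
button [ 0.6353 -0.0352] [ 0.6282 -0.0446] [ 0.63410714 -0.03499385  0.07693421]
blank4 [ 0.562  -0.0439] [ 0.5643 -0.0456]
mag corners side: left,back,right [ 0.5319 -0.0308] [ 0.5832 -0.0212] [ 0.5886 -0.0752] [ 0.531  -0.0899]
mag scene: top,left,right,bot [ 0.5359 -0.0234] [ 0.5435 -0.0731] [ 0.5869 -0.0165] [ 0.594  -0.0684]
box scene corners right, bottom [ 0.669  -0.0007] [ 0.6758 -0.0591] side [ 0.6716 -0.0194] [ 0.6736 -0.0664]
blue [0.5661 0.0778]
orange [ 0.5268 -0.1619]
blue [0.559 0.072]
orange [ 0.5211 -0.168 ]
nut [ 0.4059 -0.0075] [ 0.4038 -0.0104] collar [ 0.3961 -0.1012] [ 0.393  -0.1054] bolt [0.6387 0.0671] [0.6381 0.0646]
scene [303 180  21  18  93] [0.396 0.139 0.011] [0.384 0.102 0.006] [0.409 0.182 0.017]
scene [423 184  20  11  52] [0.616 0.401 0.012] [0.581 0.39  0.006] [0.635 0.429 0.017]
scene [332 196  18  18  75] [0.493 0.162 0.012] [0.48  0.124 0.006] [0.503 0.201 0.017]
scene [267 215  15   6  34] [ 0.415 -0.014  0.012] [ 0.394 -0.028  0.007] [0.423 0.007 0.017]
scene [238 225  10   5  22] [ 0.383 -0.098  0.011] [ 0.379 -0.112  0.006] [ 0.393 -0.089  0
[... 885 characters left out ...]
 49  28 233] [ 0.6   -0.072  0.012] [ 0.536 -0.091  0.006] [ 0.674 -0.059  0.018]
side [321 279   8   7  24] [ 0.537 -0.032  0.013] [ 0.531 -0.046  0.006] [ 0.551 -0.024  0.018]
side [404 294  32  13 146] [ 0.661 -0.204  0.012] [ 0.643 -0.222  0.006] [ 0.699 -0.17   0.018]
side [258 298  17   7  56] [ 0.395 -0.023  0.011] [ 0.382 -0.031  0.006] [ 0.416 -0.009  0.017]
side [280 318   6   4  16] [ 0.393 -0.091  0.009] [ 0.389 -0.096  0.006] [ 0.399 -0.088  0.014]
side [289 324   9   7  23] [ 0.397 -0.126  0.009] [ 0.387 -0.13   0.007] [ 0.41  -0.12   0.015]
side [366 332  45  22 199] [ 0.515 -0.274  0.012] [ 0.489 -0.294  0.006] [ 0.571 -0.239  0.018]
side [ 0.6300078  -0.04133595  0.08178633]
```

```bash
cat >> h.py <<'E'
def phi():
    o=bot.get_obs(); x=Rn.from_quat(o['tool_rot']).as_matrix()[:,0]; return np.degrees(np.arctan2(x[1],x[0])),o
def plan(dx,dy,dz,turns,n=8):
    p,o=phi()
    for k in range(n):
        a=np.radians(p); print([round(v,4) for v in ((dx*np.cos(a)+dy*np.sin(a))/n,(dx*np.sin(a)-dy*np.cos(a))/n,-dz/n,turns)]); p-=turns
E
python3 - <<'E'
from h import *
plan(.034*8,-.0345*8,0,7.5)
E
```

```text
[np.float64(-0.0251), np.float64(0.0414), 0.0, 7.5]
[np.float64(-0.0195), np.float64(0.0443), 0.0, 7.5]
[np.float64(-0.0135), np.float64(0.0465), 0.0, 7.5]
[np.float64(-0.0073), np.float64(0.0479), 0.0, 7.5]
[np.float64(-0.001), np.float64(0.0484), 0.0, 7.5]
[np.float64(0.0053), np.float64(0.0481), 0.0, 7.5]
[np.float64(0.0115), np.float64(0.047), 0.0, 7.5]
[np.float64(0.0176), np.float64(0.0451), 0.0, 7.5]
```

Candidates for the wanted blank stack: aluminium disc in the magazine (scene 298,252), blue disc (335,236), orange disc (253,274), collar (243,229), nut (273,214). By description it is the plain disc in the magazine; the plunger is the black button (319,260), not the bolt (350,250). The crops confirm this.

Call:
send_rows(increments=[[[-0.025,0.041,0,7.5],[-0.02,0.044,0,7.5],[-0.014,0.046,0,7.5],[-0.007,0.048,0,7.5],[-0.001,0.048,0,7.5],[0.005,0.048,0,7.5],[0.012,0.047,0,7.5],[0.018,0.045,0,7.5]]], hand=1)

```text
clock: 0.95
eef_pos: [0.3938, 0.2006, 0.2391]
tool_rot: [0.992, 0.124, -0.001, 0.001]
ft_force: [0.9, 0.7, 0.5]
grip_width: 0.0
```

```bash
python3 - <<'E'
from h import *
snap('wrist','w1'); print(phi()[0],bot.get_obs()['eef_pos'],bot.get_obs()['joint_pos'])
E
```

```text
13.56042392876475 [0.39878183 0.19520686 0.23903037] [ 0.45982305  0.13195128 -0.13831259  1.30114049 -0.00698907  1.79395077]
```

View pics/w1.png

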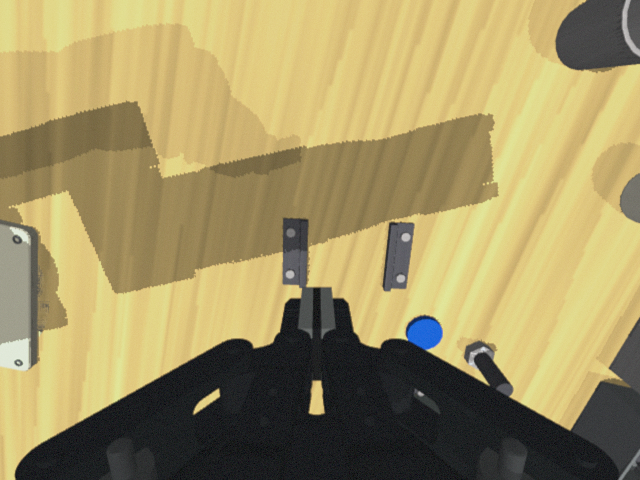

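```bash
python3 - <<'E'
from h import *
d=load('w1')
im=d['image'][200:310,260:440,::-1]; cv2.imwrite('pics/c3.png',cv2.resize(im,None,fx=4,fy=4,interpolation=cv2.INTER_CUBIC))
W=cloud(d)
for lo,hi in ((.008,.016),):
    m=(W[...,2]>lo)&(W[...,2]<hi)&(W[...,0]>.33)&(W[...,0]<.54)&(W[...,1]>.08)&(W[...,1]<.24)
    n,l,st,c=cv2.connectedComponentsWithStats(m.astype(np.uint8))
    for i in range(1,n):
        if st[i,4]>30:
            P=W[l==i]; mu=P.mean(0); r=cv2.minAreaRect((P[:,:2]*1000).astype(np.float32)); print(st[i],mu,r)
plan(.235,-.231,-.08,0)
E
```

```text
[299 220   9  68 476] [0.39261821 0.14532098 0.01198335] ((392.93792724609375, 143.83851623535156), (7.9615302085876465, 79.30500793457031), 12.164545059204102)
[384 223  14  68 523] [0.48785491 0.16588563 0.01176735] ((488.5982360839844, 164.48422241210938), (8.417107582092285, 79.20463562011719), 12.244181632995605)
[np.float64(0.0218), np.float64(0.035), 0.01, 0]
[np.float64(0.0218), np.float64(0.035), 0.01, 0]
[np.float64(0.0218), np.float64(0.035), 0.01, 0]
[np.float64(0.0218), np.float64(0.035), 0.01, 0]
[np.float64(0.0218), np.float64(0.035), 0.01, 0]
[np.float64(0.0218), np.float64(0.035), 0.01, 0]
[np.float64(0.0218), np.float64(0.035), 0.01, 0]
[np.float64(0.0218), np.float64(0.035), 0.01, 0]
```

View pics/c3.png

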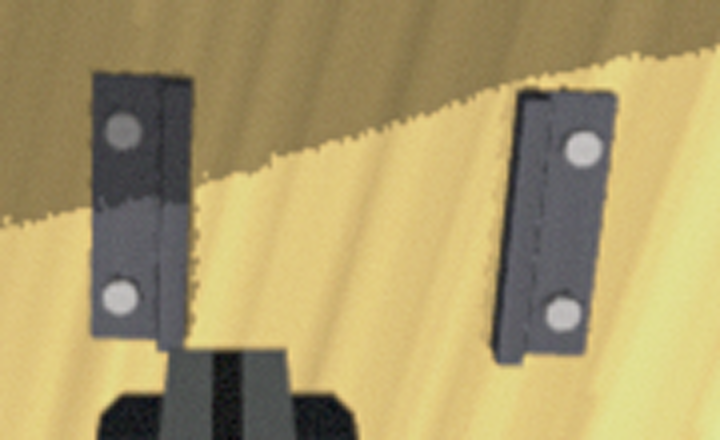

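The wrist crop shows both rails (left at 297,252; right at 399,256). The depth gives two strips of 8 x 79 mm, 98 mm apart, which matches the description: the lane is at (0.441, 0.154), yaw 12.2°. Next I go above the button.

Call:
send_rows(increments=[[[0.022,0.035,0.01,0],[0.022,0.035,0.01,0],[0.022,0.035,0.01,0],[0.022,0.035,0.01,0],[0.022,0.035,0.01,0],[0.022,0.035,0.01,0],[0.022,0.035,0.01,0],[0.022,0.035,0.01,0]]])

```text
clock: 1.8
eef_pos: [0.6414, -0.0429, 0.1576]
tool_rot: [0.993, 0.12, 0.001, 0.002]
ft_force: [0.8, 0.5, 0.3]
grip_width: -0.0
```

```bash
python3 - <<'E'
from h import *
for n in ('scene','side','wrist'): snap(n,n+'2')
print(phi()[0],bot.get_obs()['eef_pos'])
for n,(u,v) in (('scene',(319,235)),('side',(361,225))):
    d=load(n+'2'); im=d['image'][v-75:v+75,u-100:u+100,::-1]; cv2.imwrite(f'pics/c4{n}.png',cv2.resize(im,None,fx=4,fy=4,interpolation=cv2.INTER_CUBIC))
E
```

```text
13.560927023703098 [ 0.64054501 -0.04363942  0.15536093]
```

View pics/wrist2.png

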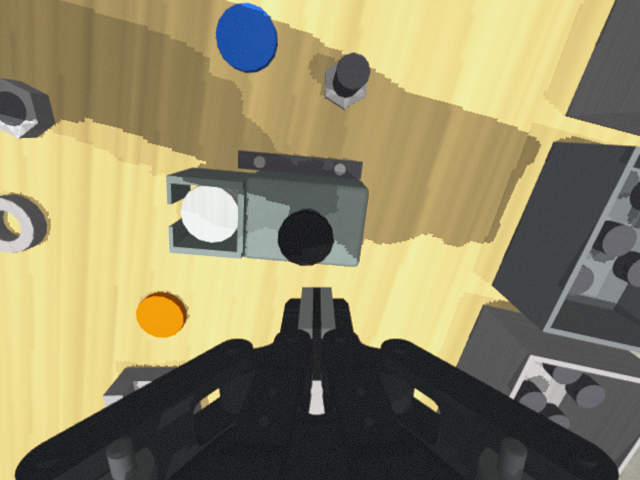

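View pics/c4scene.png

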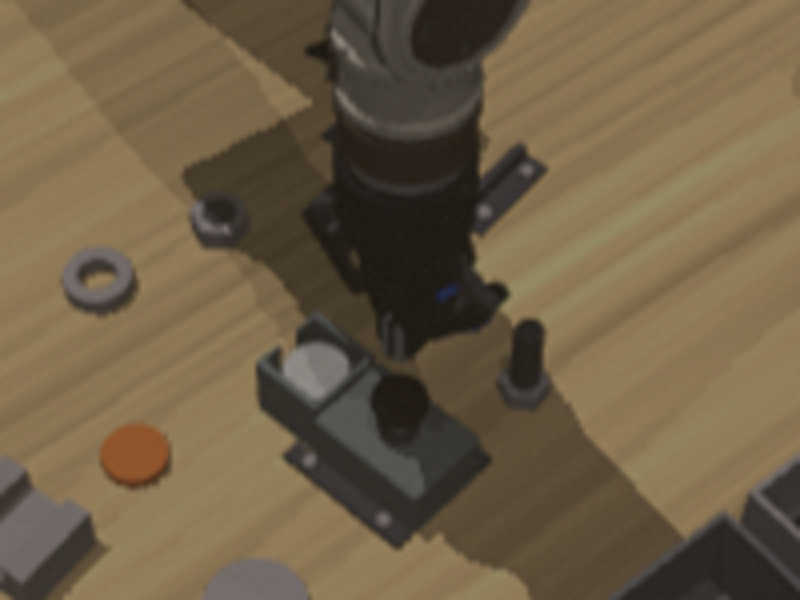

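View pics/c4side.png

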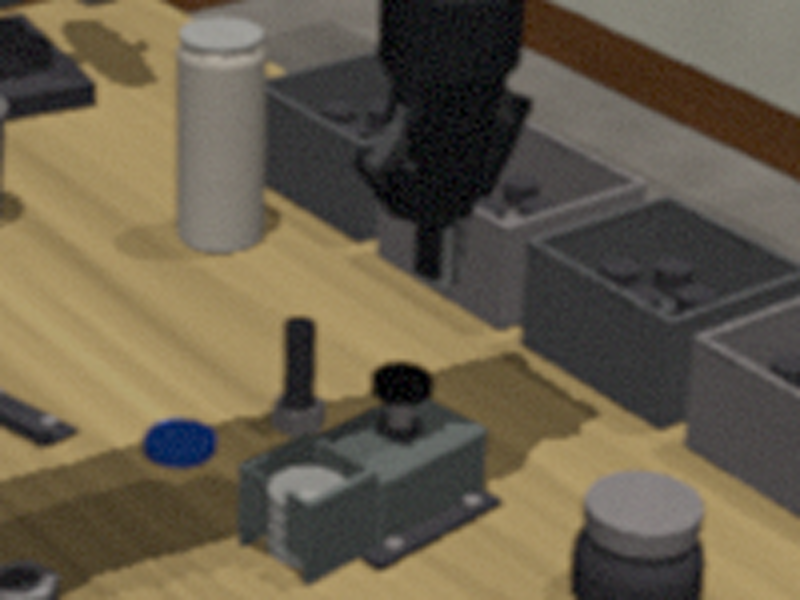

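```bash
python3 - <<'E'
from h import *
d=load('wrist2'); W=cloud(d); im=d['image']
R=(W[...,0]>.5)&(W[...,0]<.75)&(abs(W[...,1])<.12)
b=R&(W[...,2]>.076)&(W[...,2]<.088)
def big(m):
    n,l,st,c=cv2.connectedComponentsWithStats(m.astype(np.uint8)); i=1+st[1:,4].argmax(); return l==i,st[i]
for nm,m in (('button',b),('blank',R&(im.min(2)>200)&(W[...,2]>.03)&(W[...,2]<.047)),('box',R&(W[...,2]>.043)&(W[...,2]<.049)),('mag',R&(W[...,2]>.0495)&(W[...,2]<.056))):
    m,s=big(m) if nm!='mag' else (m,0); P=W[m]; (c,r)=cv2.minEnclosingCircle((P[:,:2]*1000).astype(np.float32))
    print(nm,s,P.mean(0).round(4),P[:,2].std(),c,r,cv2.minAreaRect((P[:,:2]*1000).astype(np.float32)))
E
```

```text
button [ 278  210   56   56 2433] [ 0.632  -0.0339  0.0819] 0.000944020394244341 (632.361328125, -34.89338302612305) 18.006189346313477 ((632.3443603515625, -34.80268478393555), (34.70564651489258, 35.476558685302734), 12.29742431640625)
blank [ 181  186   57   56 2506] [ 0.5609 -0.0453  0.04  ] 0.0007107531944960001 (559.473388671875, -47.46379089355469) 23.63140106201172 ((559.9963989257812, -47.009239196777344), (42.90446472167969, 43.489540100097656), 7.645823001861572)
box [ 168  174  201   93 7285] [ 0.6272 -0.0297  0.0459] 0.0008241356284058787 (604.1143798828125, -38.157508850097656) 74.91027069091797 ((604.2855224609375, -38.907325744628906), (140.04388427734375, 61.59233474731445), 8.362629890441895)
mag 0 [ 0.5653 -0.0415  0.0519] 0.0008394592122724584 (587.7935180664062, -6.329124450683594) 85.49113464355469 ((595.0740966796875, -12.932807922363281), (168.56373596191406, 75.05508422851562), 43.71918487548828)
```

```bash
python3 - <<'E'
from h import *
plan(-.0085,.0093,-.05,0)
E
```

```text
[np.float64(-0.0008), np.float64(-0.0014), 0.0063, 0]
[np.float64(-0.0008), np.float64(-0.0014), 0.0063, 0]
[np.float64(-0.0008), np.float64(-0.0014), 0.0063, 0]
[np.float64(-0.0008), np.float64(-0.0014), 0.0063, 0]
[np.float64(-0.0008), np.float64(-0.0014), 0.0063, 0]
[np.float64(-0.0008), np.float64(-0.0014), 0.0063, 0]
[np.float64(-0.0008), np.float64(-0.0014), 0.0063, 0]
[np.float64(-0.0008), np.float64(-0.0014), 0.0063, 0]
```

Call:
send_rows(increments=[[[-0.003,-0.006,0.01,0],[-0.003,-0.005,0.01,0],[0,0,0.01,0],[0,0,0.01,0],[0,0,0.008,0],[0,0,0.005,0],[0,0,0,0],[0,0,0,0]]])

```text
clock: 2.75
eef_pos: [0.6295, -0.0298, 0.1004]
tool_rot: [0.993, 0.121, -0.001, 0.001]
ft_force: [0.6, -0.2, 0.5]
grip_width: 0.0001
```

```bash
python3 - <<'E'
from h import *
o=bot.get_obs(); print(o['eef_pos'],o['ft_force'])
E
```

```text
[ 0.62945169 -0.02980754  0.10041218] [ 0.55871475 -0.15790486  0.45630742]
```

Call:
send_rows(increments=[[[0.001,0.005,0,0],[0,0,0.006,0],[0,0,0.006,0],[0,0,0.006,0],[0,0,0.006,0],[0,0,0.006,0],[0,0,0.006,0],[0,0,0.004,0]]])

```text
clock: 3.55
eef_pos: [0.6334, -0.035, 0.0743]
tool_rot: [0.993, 0.12, 0.004, 0.001]
ft_force: [-5.6, 1.0, 11.3]
grip_width: 0.0001
```

Call:
send_rows(increments=[[[0,0,0.006,0],[0,0,0.008,0],[0,0,0.008,0],[0,0,0.008,0],[0,0,0.008,0],[0,0,0.008,0],[0,0,0.008,0],[0,0,0.008,0]]])

```text
clock: 4.35
eef_pos: [0.6333, -0.035, 0.063]
tool_rot: [0.993, 0.12, 0.016, 0.001]
ft_force: [-17.9, 0.5, 40.5]
grip_width: 0.0002
```

```bash
python3 - <<'E'
from h import *
d=snap('side','side3'); im=d['image'][170:320,240:440,::-1]; cv2.imwrite(f'pics/c5.png',cv2.resize(im,None,fx=4,fy=4,interpolation=cv2.INTER_CUBIC))
o=bot.get_obs(); print(o['eef_pos'],o['ft_force'])
E
```

```text
[ 0.63334257 -0.03503701  0.06300909] [-17.65919292   1.05884991  39.68047793]
```

View pics/c5.png

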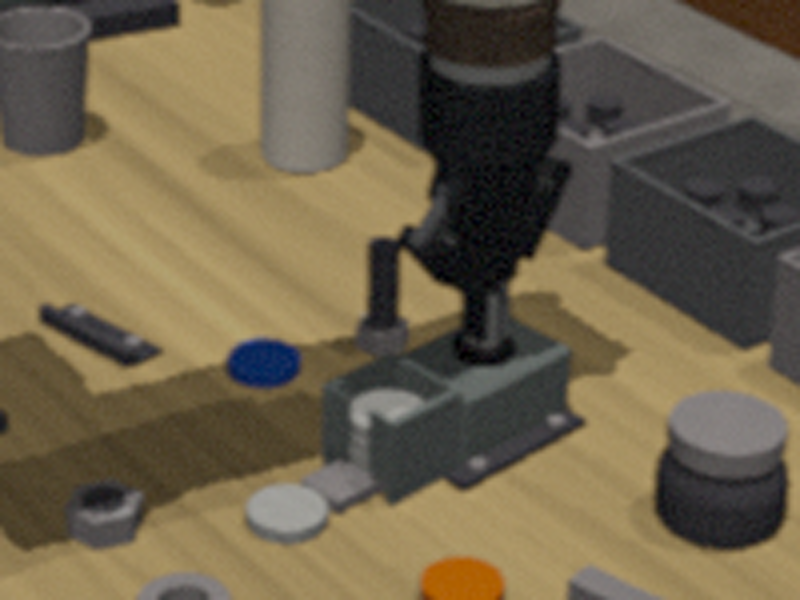

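The button (485,345 in the crop) is down on its stop. The blade is out, and blank1 lies in front of the mouth (288,512). Now I lift.

Call:
send_rows(increments=[[[0,0,-0.008,0],[0,0,-0.008,0],[0,0,-0.01,0],[0,0,-0.012,0],[0,0,-0.02,0],[0,0,-0.02,0],[0,0,-0.02,0],[0,0,-0.01,0]]])

```text
clock: 5.2
eef_pos: [0.6288, -0.0358, 0.1786]
tool_rot: [0.993, 0.119, 0.017, 0.001]
ft_force: [0.7, -0.1, 0.8]
grip_width: -0.0003
```

```bash
python3 - <<'E'
from h import *
W=None
for n in ('scene','side','wrist'): snap(n,n+'4')
p,o=phi(); print(p,o['eef_pos'],o['ft_force'],o['tool_rot'])
d=load('wrist4'); W=cloud(d); im=d['image']
m=(W[...,2]>.005)&(W[...,2]<.015)&(im.min(2)>110)&(W[...,0]>.42)&(W[...,0]<.54)&(W[...,1]>-.12)&(W[...,1]<.02)
n,l,st,c=cv2.connectedComponentsWithStats(m.astype(np.uint8))
for i in range(1,n):
    if st[i,4]>100: P=W[l==i]; print(st[i],P.mean(0),cv2.minEnclosingCircle((P[:,:2]*1000).astype(np.float32)))
b=(W[...,2]>.076)&(W[...,2]<.088)&(abs(W[...,0]-.632)<.03)&(abs(W[...,1]+.035)<.03); print('button',W[b].mean(0),b.sum())
E
```

```text
13.694345763925336 [ 0.62837277 -0.03570408  0.17704037] [-0.1005834  -0.25493885 -0.79651039] [0.99274021 0.11915364 0.01635814 0.00129974]
[ 120  180   51   50 1909] [ 0.48529671 -0.05601517  0.00995756] ((485.1966552734375, -56.5391731262207), 21.88321304321289)
button [ 0.63180892 -0.03373979  0.08186858] 1923
```

View pics/wrist4.png

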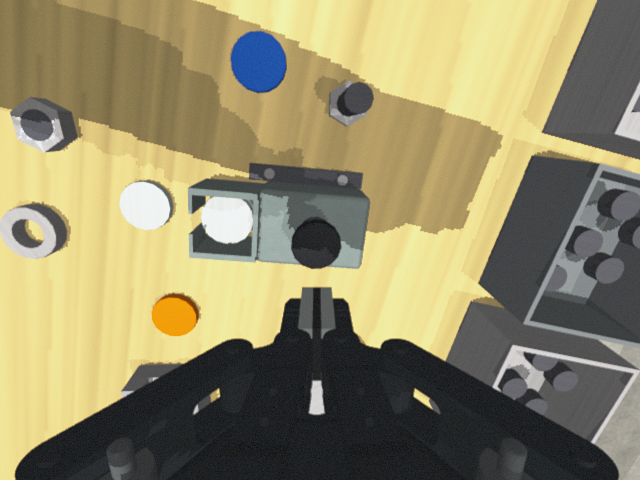

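View pics/side4.png

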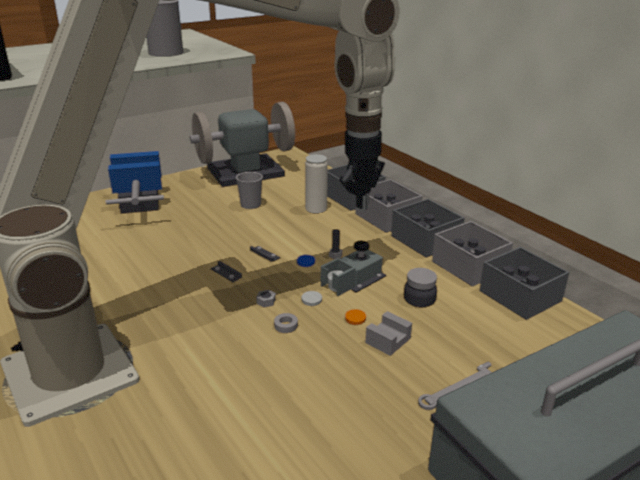

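```bash
python3 - <<'E'
from h import *
plan(-.132,-.074,0,.3)
E
```

```text
[np.float64(-0.0182), np.float64(0.0051), 0.0, 0.3]
[np.float64(-0.0182), np.float64(0.0052), 0.0, 0.3]
[np.float64(-0.0182), np.float64(0.0053), 0.0, 0.3]
[np.float64(-0.0181), np.float64(0.0054), 0.0, 0.3]
[np.float64(-0.0181), np.float64(0.0055), 0.0, 0.3]
[np.float64(-0.0181), np.float64(0.0056), 0.0, 0.3]
[np.float64(-0.0181), np.float64(0.0057), 0.0, 0.3]
[np.float64(-0.018), np.float64(0.0057), 0.0, 0.3]
```

Call:
send_rows(increments=[[[-0.018,0.005,0,0.3],[-0.018,0.005,0,0.3],[-0.018,0.005,0,0.3],[-0.018,0.005,0,0.3],[-0.018,0.006,0,0.3],[-0.018,0.006,0,0.3],[-0.018,0.006,0,0],[-0.018,0.006,0,0]]], hand=0.3)

```text
clock: 6.15
eef_pos: [0.4875, -0.1103, 0.1586]
tool_rot: [0.994, 0.105, 0.005, -0.002]
ft_force: [0.4, 0.1, 0.4]
grip_width: 0.0295
```

```bash
python3 - <<'E'
from h import *
d=snap('wrist','w5'); p,o=phi(); print(p,o['eef_pos'],o['grip_width'],o['tool_rot'])
W=cloud(d); T=Rn.from_quat(o['tool_rot']).as_matrix()
L=(W-o['eef_pos'])@T
m=(abs(L[...,0])<.12)&(abs(L[...,1])<.06)&(L[...,2]<.03)&(L[...,2]>-.2)&(d['range_z']>0)
for z in np.arange(-.12,.03,.01):
    k=m&(L[...,2]>=z)&(L[...,2]<z+.01)
    if k.sum()>5: print(round(z,3),k.sum(),L[k].min(0).round(3)[:2],L[k].max(0).round(3)[:2], 'minabs x',abs(L[k][:,0]).min().round(3))
E
```

```text
11.907846442281318 [ 0.48425033 -0.11127136  0.15812042] 0.03025607786843971 [ 0.99459806  0.10373281  0.00332855 -0.0017667 ]
-0.09 7808 [-0.061 -0.023] [ 0.068 -0.01 ] minabs x 0.0
-0.08 16945 [-0.062 -0.02 ] [0.069 0.003] minabs x 0.0
-0.07 13924 [-0.058 -0.02 ] [0.063 0.012] minabs x 0.0
-0.06 6505 [-0.053 -0.019] [0.06  0.012] minabs x 0.009
-0.05 9049 [-0.049 -0.016] [0.056 0.012] minabs x 0.011
-0.04 2436 [-0.044 -0.016] [0.05  0.006] minabs x 0.013
-0.03 1523 [-0.025 -0.014] [0.032 0.01 ] minabs x 0.011
-0.02 1155 [-0.025 -0.013] [0.032 0.01 ] minabs x 0.011
-0.01 923 [-0.025 -0.013] [0.032 0.01 ] minabs x 0.011
-0.0 478 [-0.024 -0.013] [0.031 0.01 ] minabs x 0.011
0.01 7 [-0.011 -0.006] [ 0.019 -0.004] minabs x 0.011
```

View pics/w5.png

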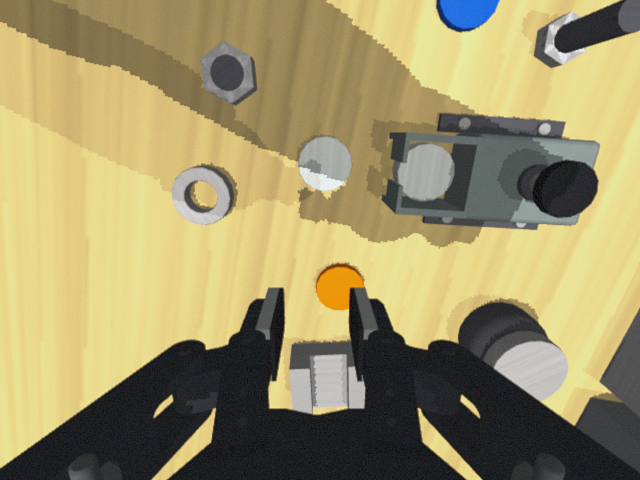

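```bash
python3 - <<'E'
from h import *
for n in ('scene4','side4'):
    d=load(n); W=cloud(d); im=d['image'].astype(int); sat=im.max(2)-im.min(2)
    m=(W[...,2]>.004)&(W[...,2]<.016)&(sat<25)&(im.min(2)>90)&(W[...,0]>.44)&(W[...,0]<.53)&(W[...,1]>-.1)&(W[...,1]<-.01)
    P=W[m]; v,u=np.nonzero(m); print(n,m.sum(),u.min(),u.max(),v.min(),v.max(),P.mean(0).round(4),ray(d,(u.min()+u.max())/2,(v.min()+v.max())/2,.0085)[:2])
E
```

```text
scene4 164 269 285 237 249 [ 0.4863 -0.0568  0.0096] [ 0.48584706 -0.05654721]
side4 219 302 321 291 305 [ 0.4836 -0.0619  0.0102] [ 0.4841361  -0.06194638]
```

Call:
send_rows(increments=[[[0.012,0.001,0.02,0],[0,0,0.03,0],[0,0,0.03,0],[0,0,0.02,0],[0,0,0.01,0],[0,0,0,0],[0,0,0,0],[0,0,0,0]]])

```text
clock: 7.0
eef_pos: [0.4939, -0.1087, 0.0396]
tool_rot: [0.995, 0.103, -0.0, -0.003]
ft_force: [0.5, 0.0, 0.2]
grip_width: 0.0296
```

Call:
send_rows(increments=[[[0.003,0,0.014,0],[0,0,0.008,0],[0,0,0.004,0],[0,0,0.002,0],[0,0,0,0],[0,0,0,0],[0,0,0,0],[0,0,0,0]]])

```text
clock: 7.8
eef_pos: [0.4997, -0.1084, 0.012]
tool_rot: [0.995, 0.103, 0.003, -0.002]
ft_force: [-0.5, -1.0, -0.6]
grip_width: 0.0299
```

```bash
python3 - <<'E'
from h import *
d=snap('side','side6'); im=d['image'][220:370,220:420,::-1]; cv2.imwrite(f'pics/c6.png',cv2.resize(im,None,fx=4,fy=4,interpolation=cv2.INTER_CUBIC))
d=snap('wrist','w6');p,o=phi(); print(p,o['eef_pos'],o['ft_force'])
E
```

```text
11.768288096531972 [ 0.49973002 -0.1084283   0.01204445] [ 0.6915539  -0.29549147  0.2561849 ]
```

View pics/c6.png

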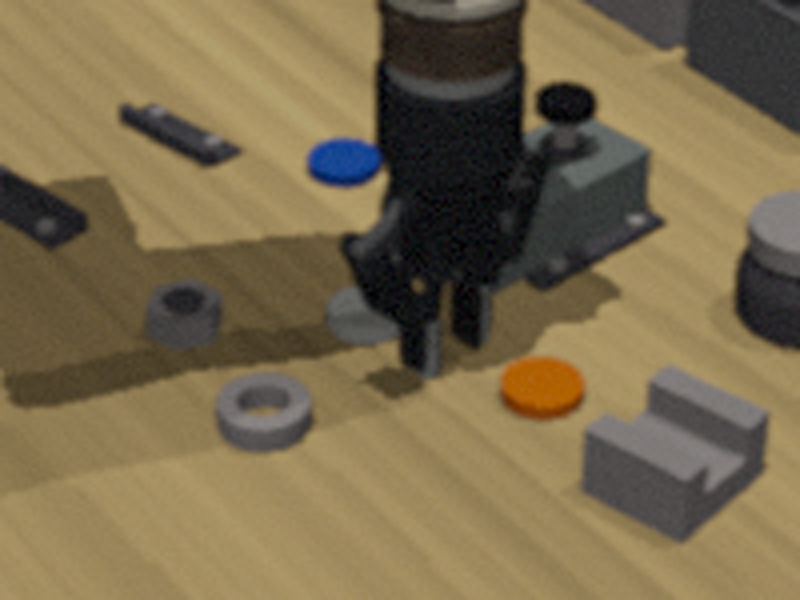

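View pics/w6.png

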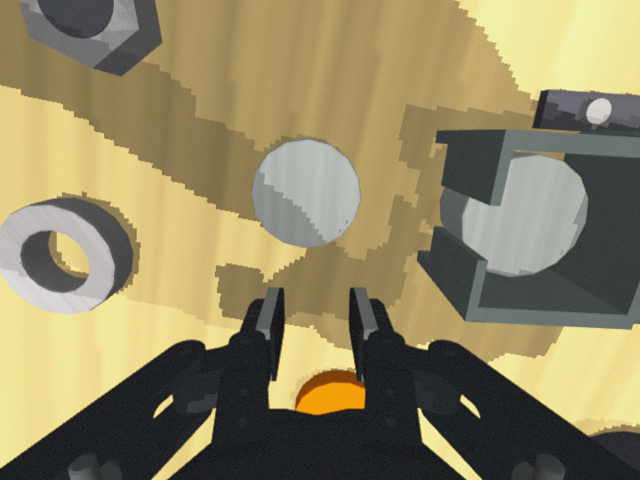

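Call:
send_rows(increments=[[[-0.004,0,0.002,0],[0,-0.01,0,0],[0,-0.01,0,0],[0,-0.01,0,0],[0,-0.01,0,0],[0,-0.01,0,0],[0,-0.01,0,0],[0,-0.01,0,0]]])

```text
clock: 8.7
eef_pos: [0.4807, -0.0363, 0.0108]
tool_rot: [0.995, 0.102, 0.004, -0.001]
ft_force: [0.7, -0.2, 0.9]
grip_width: 0.0296
```

```bash
python3 - <<'E'
from h import *
d=snap('wrist','w7');p,o=phi(); print(p,o['eef_pos'],o['ft_force'])
E
```

```text
11.811987945653343 [ 0.48026157 -0.0348209   0.01079241] [0.14620506 2.79457442 1.36267522]
```

View pics/w7.png

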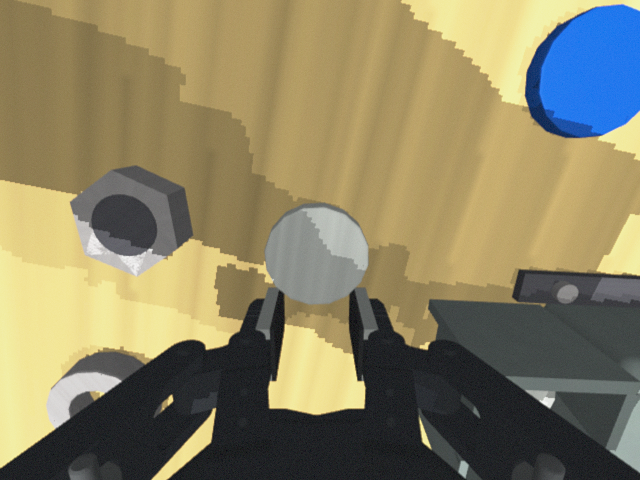

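The disc (317,253) sits centred between the two fingertips and is moving straight. I keep pushing.

Call:
send_rows(increments=[[[0,-0.012,0,0],[0,-0.014,0,0],[0,-0.014,0,0],[0,-0.014,0,0],[0,-0.014,0,0],[0,-0.014,0,0],[0,-0.014,0,0],[0,-0.01,0,0]]])

```text
clock: 9.55
eef_pos: [0.4559, 0.0762, 0.0108]
tool_rot: [0.995, 0.102, 0.003, -0.003]
ft_force: [0.0, -1.1, -0.7]
grip_width: 0.03
```

```bash
python3 - <<'E'
from h import *
d=snap('wrist','w8');p,o=phi(); print(p,o['eef_pos'],o['ft_force'])
L=np.array([.4408,.1542]);a=np.radians(12.2);x=np.array([np.cos(a),np.sin(a)]);y=np.array([-x[1],x[0]])
e=o['eef_pos'][:2]-L; print('tcp lane',e@x,e@y)
W=cloud(d);im=d['image'].astype(int); m=(W[...,2]>.006)&(W[...,2]<.015)&((im.max(2)-im.min(2))<40)&(im.min(2)>100)&(np.hypot(W[...,0]-o['eef_pos'][0],W[...,1]-o['eef_pos'][1]-.03)<.05)
P=W[m];c,r=cv2.minEnclosingCircle((P[:,:2]*1000).astype(np.float32));e=np.array(c)/1000-L;print(c,r,'blank lane',e@x,e@y)
E
```

```text
11.802596706181115 [0.45553109 0.07735387 0.01076159] [0.02774549 1.79979333 0.49355556]
tcp lane -0.0018410957846855557 -0.07822367218995432
(465.9195556640625, 109.75662231445312) 38.46506118774414 blank lane 0.015160265220270844 -0.04874804873337133
```

View pics/w8.png

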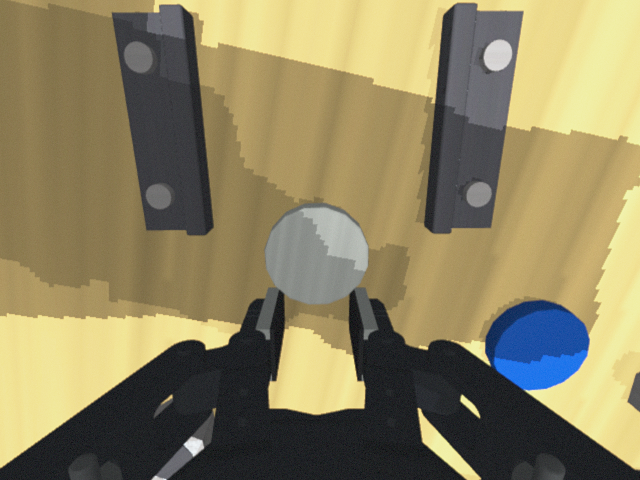

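```bash
python3 - <<'E'
from h import *
d=load('w8'); b=ray(d,317,253,.01)[:2]; print(b)
W=cloud(d); m=(W[...,2]>.008)&(W[...,2]<.016)
n,l,st,c=cv2.connectedComponentsWithStats(m.astype(np.uint8))
for i in range(1,n):
    if st[i,4]>300: P=W[l==i]; print(st[i],cv2.minAreaRect((P[:,:2]*1000).astype(np.float32)))
L=np.array([.4408,.1542]);a=np.radians(12.2);x=np.array([np.cos(a),np.sin(a)]);y=np.array([-x[1],x[0]]);print((b-L)@x,(b-L)@y)
E
```

```text
[0.45010266 0.10563117]
[ 429    3   49  231 5700] ((488.5003967285156, 163.33261108398438), (8.981216430664062, 80.08858489990234), 12.026002883911133)
[ 159    4   51  231 5689] ((392.9844055175781, 143.15972900390625), (9.106884002685547, 79.79524993896484), 11.958014488220215)
[ 248  205  138  139 8713] ((451.6670227050781, 95.9959945678711), (56.97990036010742, 59.43168258666992), 12.539669036865234)
[ 491  306   99   84 6133] ((560.2535400390625, 80.848876953125), (41.103023529052734, 45.4097785949707), 64.9319076538086)
-0.0011712279333322235 -0.04943782959134544
```

Call:
send_rows(increments=[[[0,-0.01,0,0],[0,-0.01,0,0],[0,-0.01,0,0],[0,-0.008,0,0],[0,-0.006,0,0],[0,-0.004,0,0],[0,0,0,0],[0,0,0,0]]])

```text
clock: 10.4
eef_pos: [0.4444, 0.1285, 0.0108]
tool_rot: [0.995, 0.103, 0.002, -0.003]
ft_force: [0.8, -0.5, -0.3]
grip_width: 0.0299
```

```bash
python3 - <<'E'
from h import *
d=snap('wrist','w9');p,o=phi(); print(p,o['eef_pos'],o['ft_force'])
E
```

```text
11.80057700201715 [0.44447913 0.12847174 0.01076459] [-0.25819595 -0.38761116 -0.27730846]
```

View pics/w9.png

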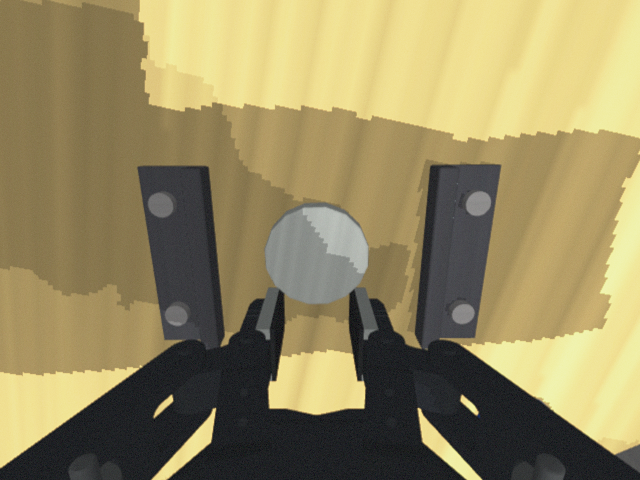

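The disc (317,253) lies midway between the rails (rows 165–345). I back off, then rise.

Call:
send_rows(increments=[[[0,0.01,0,0],[0,0.01,0,0],[0,0.005,-0.005,0],[0,0,-0.03,0],[0,0,-0.04,0],[0,0,-0.04,0],[0,0,-0.02,0],[0,0,0,0]]])

```text
clock: 11.25
eef_pos: [0.449, 0.0955, 0.1509]
tool_rot: [0.995, 0.099, 0.0, -0.002]
ft_force: [0.5, -0.5, -0.2]
grip_width: 0.0297
```

```bash
python3 - <<'E'
from h import *
for n in ('scene','side','wrist'): snap(n,n+'9')
p,o=phi(); print(o['eef_pos'],o['ft_force'])
L=np.array([.4408,.1537]);a=np.radians(12.2);x=np.array([np.cos(a),np.sin(a)]);y=np.array([-x[1],x[0]])
for n in ('wrist9','side9','scene9'):
    d=load(n); W=cloud(d); im=d['image'].astype(int)
    m=(W[...,2]>.005)&(W[...,2]<.016)&(abs((W[...,:2]-L)@x)<.04)&(abs((W[...,:2]-L)@y)<.045)
    if m.sum()<20: print(n,'hidden'); continue
    P=W[m]; c,r=cv2.minEnclosingCircle((P[:,:2]*1000).astype(np.float32)); e=np.array(c)/1000-L
    print(n,m.sum(),c,r,'z',np.median(P[:,2]),'lane',e@x,e@y)
E
```

```text
[0.44632518 0.09531142 0.14692452] [ 0.36439583 -0.02158208 -0.74220546]
wrist9 2556 (438.8357849121094, 155.98916625976562) 21.885801315307617 z 0.009977719347512709 lane -0.001436097452803347 0.002652554840601476
side9 178 (452.6416015625, 144.05970764160156) 37.17473220825195 z 0.009881722838884222 lane 0.009536936760581548 -0.01192499901656455
scene9 159 (441.079833984375, 161.0376434326172) 43.58909606933594 z 0.009983989555295114 lane 0.0018241401889495584 0.0071127934578546935
```

View pics/wrist9.png

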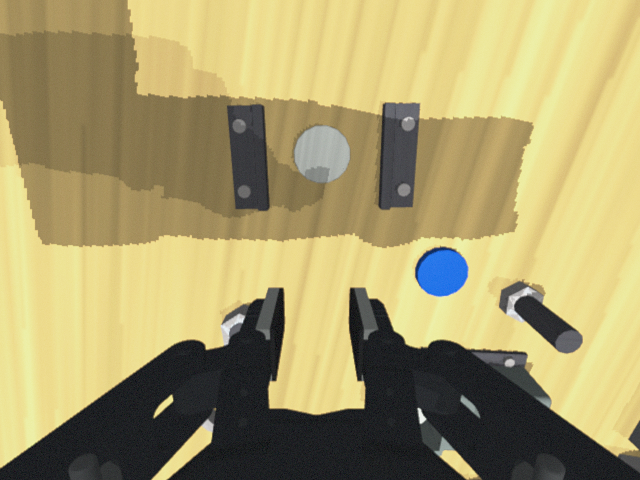

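View pics/side9.png

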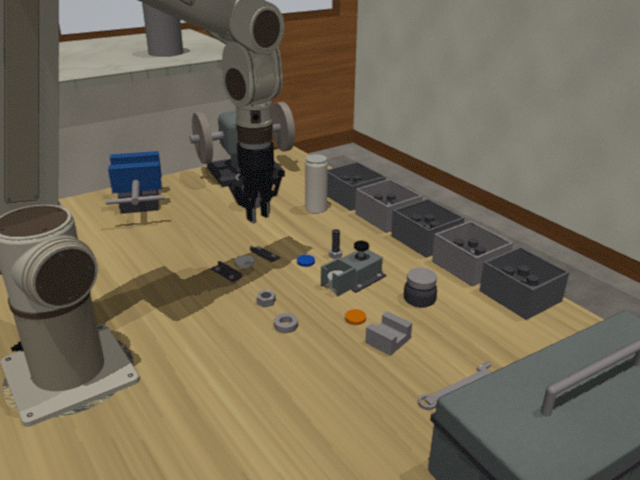

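The wrist view (disc at 322,153) shows the blank flat between the rails, 1–3 mm from the lane's middle. The side view shows the plunger up, the stack in the magazine, and the loose parts where they were. The side and scene circle fits were polluted by rail edges (fitted radii 37 and 44 mm instead of 22 mm), so I don't use them.

```bash
python3 - <<'E'
from h import *
print(order.job_done())
E
```

```text
the job is handed in; nothing more can be done
None
```

The blank is out of the feeder and lying flat between the two rails, and the job is handed in at about 11.4 s of the 51 s allowed; no verdict was reported.

**What I did:** I pressed the plunger once, 30 mm down to its stop (about 40 N on the tool), and let it spring back. Then I pushed the ejected blank about 210 mm along the bench into the lane with the half-open fingertips, backed off and rose clear.

**Last checks:**
- **Blank:** the wrist camera puts it at about x = −1 mm, y = +3 mm in the lane frame, with its top at 10 mm, so it is flat on the bench.
- **Plunger and stack:** after the press the button's top measured 82 mm, fully up. In the last side picture the plunger is up and the stack is in the magazine; I judged this by eye.
- **Loose parts:** nothing looks moved in the last side picture; I did not measure them again.
- **Robot:** it is touching nothing, with the tool force near zero.

**Disagreements:**
- **Final position:** the scene and side camera fits differed from the wrist camera by 5 to 18 mm. They had picked up rail edges (fitted radii 37 and 44 mm instead of 22 mm), so I left them out.
- **Wrist camera:** it showed a sideways offset of about 3.5 mm against the gripper, well within the tolerance.

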